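# Switch the seed dispenser to its other chute

## Robot

A 6-joint arm with a two-finger parallel gripper is mounted at the origin on the work surface. World frame = base frame: x ahead of the robot, y to its left, z up, the work surface at z = 0. Lengths are in mm, angles in degrees, forces in N, time in s.
With the tool pointing down it reaches from about 375 to 900 mm from the base axis. Payload 3.1 kg.
Tool frame: the origin (TCP) lies midway between the tips of the shut fingers; the grasp point (between the pads) lies 19 mm behind it; z points along the fingers, y is the line along which they close (so a half turn about z gives the same grasp; the last joint's range is limited). The gripper opens to 87 mm and grips with 3 to 60 N. Pads are 19 mm wide; open, the fingers measure 117 mm over their backs; the gripper's body (75 mm by 190 mm) begins 51 mm behind the grasp point.
Start: joints at [55.663, 30.224, 82.088, -0, 67.689, -10.227], TCP at [255.265, 570.47, 222.548] pointing down, gripper open.
Joint ranges: [-176.69, 176.69], [-43.24, 126.21], [12.49, 139.97], [-82, 262], [0, 151.66], [-163.58, 163.58]. Speed limits (degrees/s): [159.86, 159.86, 180, 180, 180, 180].

## Interface

Orientations are given as a 3x3 rotation matrix whose columns are the frame's x, y, z axes.
In Python, from cell import r gives the robot as it stands.
- The arm moves only by the tool play_rows, never from a script. Its arguments are lists of equal length, an entry for each row: "xyz": the shift along the tool's x, y, z in mm, a list of three; "turn": the turn, a rotation vector about the tool's x, y, z in degrees, a list of three; "gripper": the closure, from 0 (fully open) to 1 (shut). A call has 1 to 12 rows; each row shifts and turns the commanded pose from where the row before left it, along the tool's axes as they then stand; what a row does not reach is not made up. A row lasts 1/10 s, in which the tool goes at most 50 mm and 8.59 degrees, less where a joint would pass 70% of its speed; a pose out of reach is approached as far as the arm can. A call is refused whole if a number of a shift passes 50 or a number of a turn 8.59, either way. A call with a gripper value outside its range is refused whole. The fingers move at their own pace and stop on an object; "grip_force" is the grip in N (left out, the last holds). Time passes only in rows, so rows that do not move let the fingers close. It gives the time, the measured TCP pose, the force, the opening and the grip force at its end, in the units of the state.
- r.get_obs(): the state, without advancing time (a new reading comes with each control period).
- r.capture(name): name is "side" or "top" or "wrist"; returns the picture (480x640x3 uint8, red, green, blue); there is no depth.
- r.camera_info(name): a dict with "K" (3x3 intrinsics, pixels), "xyz" and "attitude" of the camera in the world. Camera axes: x right, y up, looking along -z (the intrinsics and any distortion apply to the point x, -y, -z); pixel columns grow to the right and rows downward; lengths in mm; the calibration is good to about 2 mm. A picture is of the moment at which its call begins: read the wrist's pose just before it. camera_info takes no time and is no camera call; for the wrist camera it gives the pose at the moment of the call.
- r.sign_off(): hands the job in; it is judged then, once.
Trained networks look in the newest picture that a camera, given by its name, has taken for a name from the list of things; names that differ only in an ending like _2 or _b are one class to them, and where a whole thing is asked for, a point or a joint stands for the part that bears it (a point fixed in the world has none). Each returns a list of dicts, best first, with "p" (0 to 1); they miss things now and then, are a little off and sometimes report something else, mostly with a low value. They report only what shows in the picture. A call takes as long as a camera call.
- r.masks_of(camera, label): "pixels" (480x640 bool, what is visible of it) and "box" ([left, top, width, height] in pixels, round what is visible of it).
The state is a dict: "clock": time; "joint_pos": joint angles; "joint_velocities": joint speeds; "effort": joint torques, N m; "ee_pos": TCP position; "ee_rot": TCP orientation; "ft_force": force on the tool from outside, world axes, zero at the start; "wrist_torque": the same for the moment, N m; "width": finger opening in mm; "finger_force": force on a finger pad.
Only numpy, scipy, OpenCV 4.12 (cv2) and the standard library are available. Lean on these libraries where they do the work, as an engineer would, in place of code of your own. Each camera call takes 0.05 s, during which the arm holds its last target. There are 200 camera calls.

## Task

The seesaw gate of the seed dispenser is set to the wrong chute: push down the raised end of its beam so that it rocks over its pivot to the other side and stays there. Then press the flap lever down and keep it down until all three seed balls have rolled down that other chute into the dish below, and let the lever spring back. Only push with the fingers: do not grip, lift or touch the balls, and leave the dishes, bottle, trowel and brush where they are.

Things in the scene. Friction and masses are not known exactly. Their poses are not given: they have to be found in the camera images.
- dispenser: Grey plastic seed dispenser fixed to the shelf. Origin: under its middle, at shelf height; x points from the gate's beam to the hopper's back (away from the robot at yaw 0), y left, z up; lengths below in mm in this frame. Seesaw plate and chutes lie between upright walls, outer faces x = -41 and 26, y -168 to 168, tops at z = 130 (wall at x = -41: up to 162 for y within 45 of 0).
- hopper_lip (a point): Low end of the hopper floor (x 20, y 0, z 124), where the balls drop on the gate's plate. The hopper is an open-topped trough from x = 20 back to x = 157, outside walls at y = +-22, tops at z about 193 at the hinge and 203 at the back; its floor slopes down towards -x.
- outlet_left (a point): Opening under the end of the +y chute (x -8, y 158, z 50), above a dish.
- outlet_right (a point): Opening under the end of the -y chute (x -8, y -158, z 50), above a dish.
- gate (a joint): Angle of the aluminium seesaw gate about the dispenser's x axis, pivot at z = 112, y = 0. It rests at -0.35 or +0.35 rad: a steel ball weight above the pivot (top at z = 188 when level) makes it fall to the side to which it is tipped past 0. Positive: +y end up, balls go to the -y chute. Negative: -y end up, balls go to the +y chute. Less than 1.5 N on an end rocks it.
- gate_left (a point): Centre of the top of the black push pad on the +y end of the gate's beam, which lies outside the dispenser's wall at x = -70. Pads 36 x 36 mm, 85 mm either side of the pivot, top 33 mm above the pivot when level. The top is at z = 172 when that end is up and z = 114 when it is down.
- gate_right (a point): The same, for the pad on the -y end of the beam.
- flap (a joint): Angle of the white flap that closes the hopper's low end like a letterbox: 0 shut, 1.0 rad fully open; hinge parallel to y at x = 30, z = 187. A spring shuts it; at the lever's pad it takes about 2 N to begin and 4 N fully down. Opened by over 0.9 rad it lets the balls pass; they run out in about 1 s.
- flap_pad (a point): Centre of the top of the push pad (36 x 36 mm) on the flap's lever, at y = 55, 60 mm from the hinge towards +x. Shut, the lever slopes up away from the hinge at 0.5 rad and this point is at z = 218; pressed fully down it slopes down at 0.5 rad and this point is at about z = 161. Press straight down.
- ball1: Seed ball of dry clay and seed, 30 mm in diameter, about 20 g, one of three in line in the hopper (nearest the flap). Origin: its centre.
- ball2: Seed ball of dry clay and seed, 30 mm in diameter, about 20 g, one of three in line in the hopper (the middle one). Origin: its centre.
- ball3: Seed ball of dry clay and seed, 30 mm in diameter, about 20 g, one of three in line in the hopper (the rear one). Origin: its centre.
- saucer: Round terracotta saucer, 152 mm wide over the rim, 30 mm high, standing loose under one of the two chutes. Origin: centre of its underside. Either dish may be the right one.
- tray: Square black plastic tray, 140 x 140 x 32 mm, standing loose under the other chute. Origin: centre of its underside.
- bottle: Bystander: blue plastic bottle with a white pump top, 66 mm wide, 209 mm high, upright. Origin: centre of its underside.
- trowel: Bystander: stainless steel trowel with a wooden handle, 315 mm long, 24 mm high, lying on the shelf. Origin: on the shelf under its neck; blade towards its +x (180 mm), handle towards -x (135 mm).
- brush: Bystander: grey plastic hand brush, 245 mm long, 38 mm high, lying on the shelf. Origin: under its middle; bristles towards its +x.

How it is judged:
By the outcome, as a careful person would: the job done as asked, in the order asked, and still so for the second after the job is handed in, with the robot touching nothing.
It also fails if it takes over 42 s, if anything falls off the work surface, if the arm or the gripper's body presses on something with over 40 N, if the wrist force passes 120 N, or if a joint passes its speed limit or range.

## Working session

There is one attempt and no reset: what is moved stays moved. The work goes in short steps, Python scripts to look and compute and a tool call to move; the robot and the scene stay as the last step left them, time stands still between calls to the robot, and variables do not carry over. Pictures are saved under pics/ and viewed, at most 10 in all, crops included, and the job is handed in when it is done.

Besides the shell and the picture viewer there is one more tool, called after "Emit:" as a command line: name --argument value ..., lists and objects as JSON in quotes. play_rows: Moves the arm, as the interface text tells. Its arguments: {"type":"object","properties":{"xyz":{"type":"array","items":{"type":"array","items":{"type":"number"}}},"turn":{"type":"array","items":{"type":"array","items":{"type":"number"}}},"gripper":{"type":"array","items":{"type":"number"}},"grip_force":{"type":"number"}},"required":["xyz","turn","gripper"]}

```bash
mkdir -p pics; cat > h.py <<'E'
from cell import r
import numpy as np, cv2
def snap(n,f):
    im=r.capture(n); cv2.imwrite('pics/'+f,cv2.cvtColor(im,cv2.COLOR_RGB2BGR)); return im
def cam(n):
    i=r.camera_info(n); return np.array(i['K']),np.array(i['xyz'],float),np.array(i['attitude'],float)
def proj(n,P,c=None):
    K,t,R=c or cam(n); p=(np.atleast_2d(P)-t)@R*[1,-1,-1]; q=p@K.T; return q[:,:2]/q[:,2:]
def ray(n,uv,c=None):
    K,t,R=c or cam(n); d=np.linalg.inv(K)@[uv[0],uv[1],1]; return t,R@(d*[1,-1,-1])
def atz(n,uv,z,c=None):
    t,d=ray(n,uv,c); return t+d*(z-t[2])/d[2]
E
python3 - <<'E'
from h import *
for n in('top','side'):
    snap(n,n+'1.png'); print(n,r.camera_info(n))
    for l in('gate_left','gate_right','flap_pad','saucer','tray','dispenser','ball1','bottle'):
        m=r.masks_of(n,l)
        print(l,[(round(x['p'],2),x['box'],np.argwhere(x['pixels']).mean(0)[::-1].round(1)) for x in m[:2]])
o=r.get_obs();print(o['clock'],o['ee_rot'],o['ft_force'])
E
```

```text
top {'K': array([[471.0089138 ,   0.        , 313.72149339],
       [  0.        , 471.0089138 , 236.45882495],
       [  0.        ,   0.        ,   1.        ]]), 'xyz': array([ 482.00708338,  -38.14692224, 1247.24589603]), 'attitude': array([[-0.01637251,  0.9989181 , -0.0435266 ],
       [-0.99963356, -0.01729172, -0.0208264 ],
       [-0.02155651,  0.04316967,  0.99883517]])}
gate_left [(0.59, [312.7, 194.8, 82.2, 50.3], array([345.5, 218.7]))]
gate_right [(0.76, [310.9, 194.0, 83.5, 52.2], array([345.9, 218.7])), (0.31, [306.1, 158.0, 46.3, 37.1], array([319.8, 176.6]))]
flap_pad [(0.77, [308.7, 157.3, 43.2, 40.2], array([320.4, 177. ]))]
saucer [(0.57, [387.3, 171.5, 54.1, 58.5], array([418. , 200.9]))]
tray [(0.91, [243.5, 190.5, 59.5, 64.9], array([269.1, 225.1]))]
dispenser [(0.65, [270.9, 131.0, 142.8, 117.0], array([340.4, 200.2])), (0.47, [331.2, 165.7, 12.8, 14.0], array([338. , 171.3]))]
ball1 [(0.6, [273.6, 129.9, 139.8, 118.6], array([341.1, 199.6])), (0.54, [325.6, 157.9, 19.3, 5.9], array([336.1, 158.5]))]
bottle [(0.92, [109.5, 201.1, 53.6, 30.6], array([136.3, 21
[... 677 characters left out ...]
1, 223.0, 25.9, 41.9], array([369.3, 237.8]))]
saucer [(0.91, [335.6, 330.3, 56.3, 46.6], array([364.3, 352.4]))]
tray [(0.94, [310.9, 256.3, 16.6, 33.2], array([316.7, 272.7])), (0.6, [314.0, 225.7, 99.2, 113.2], array([365. , 281.7]))]
dispenser [(0.78, [311.1, 226.9, 100.8, 111.6], array([364.6, 281.5])), (0.68, [310.3, 243.3, 52.1, 64.7], array([339.3, 278. ]))]
ball1 []
bottle [(0.67, [326.0, 170.6, 18.4, 53.6], array([335.3, 202.5])), (0.36, [314.4, 225.9, 96.9, 110.1], array([365.4, 282. ]))]
0.9 [[-9.12751973e-01  4.08514178e-01  4.07939311e-05]
 [ 4.08514179e-01  9.12751973e-01  2.53965133e-05]
 [-2.68599054e-05  3.98456169e-05 -9.99999999e-01]] [-0.58135523  0.39394605 -0.09168297]
```

```bash
python3 - <<'E'
import cv2,numpy as np
a=cv2.imread('pics/top1.png')[110:270,230:450]; b=cv2.imread('pics/side1.png')[200:390,280:440]
a=cv2.resize(a,None,fx=3.4,fy=3.4,interpolation=cv2.INTER_CUBIC); cv2.imwrite('pics/t1c.png',a)
b=cv2.resize(b,None,fx=3,fy=3,interpolation=cv2.INTER_CUBIC); cv2.imwrite('pics/s1c.png',b)
E
```

```text
(no output)
```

View pics/t1c.png

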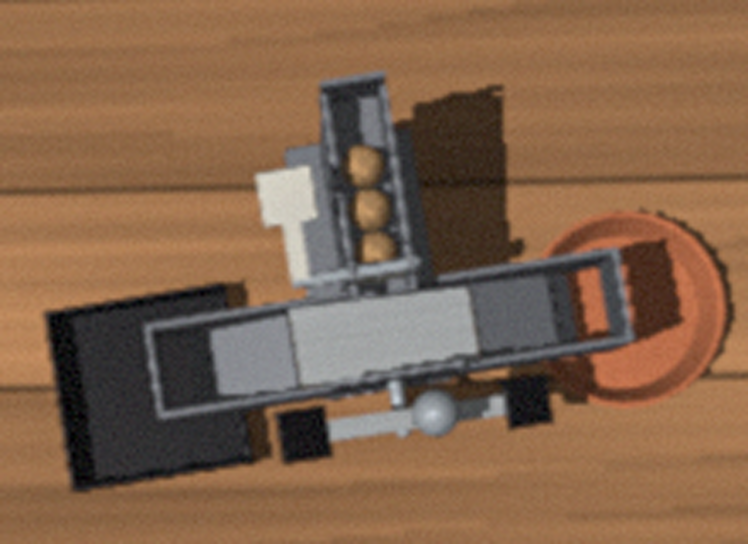

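View pics/s1c.png

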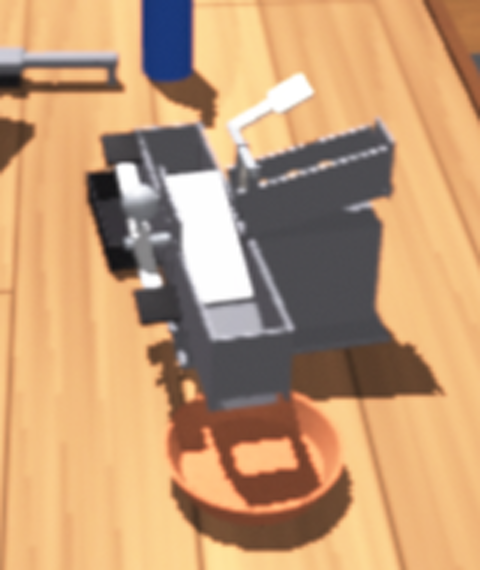

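View pics/top1.png

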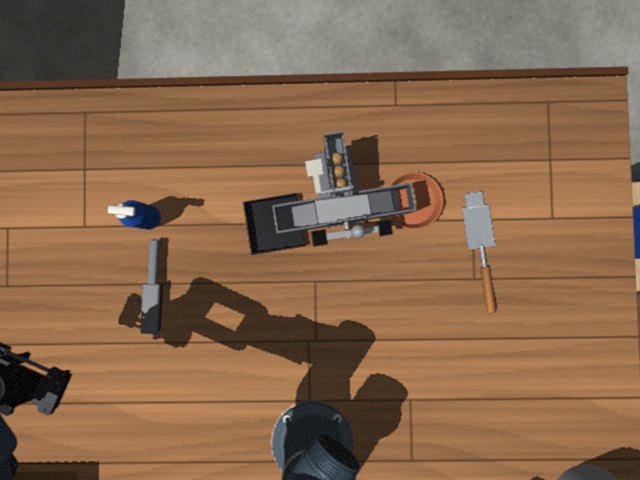

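Left (+y) is the raised pad: the steel ball leans to -y, and the pad at full-image px (319,238) is the larger one. The -y pad at (386,228) is down. So the target chute is +y, over the tray. Next I fit the dispenser pose from both views.

```bash
cat > fit.py <<'E'
from h import *
from scipy.optimize import least_squares
T=lambda u,v:(230+u/3.4,110+v/3.4); S=lambda u,v:(280+u/3,200+v/3)
D=[('top',T(145,325),(26,168,130)),('top',T(162,418),(-41,168,130)),('top',T(615,250),(26,-168,130)),('top',T(632,340),(-41,-168,130)),
('top',T(322,82),(157,22,203)),('top',T(384,74),(157,-22,203)),('top',T(304,434),(-70,68.5,172)),('top',T(529,402),(-70,-91.2,114)),('top',T(288,196),(82,55,218)),
('side',S(210,337),(-41,-168,130)),('side',S(291,328),(26,-168,130)),('side',S(291,93),(82,55,218)),('side',S(380,125),(157,-22,203))]
C={n:cam(n) for n in('top','side')}
def W(p,P): c,s=np.cos(p[2]),np.sin(p[2]); return np.array([p[0]+c*P[0]-s*P[1],p[1]+s*P[0]+c*P[1],P[2]+p[3]])
f=lambda p:np.concatenate([proj(n,W(p,P),C[n])[0]-uv for n,uv,P in D])
s=least_squares(f,[560,-80,.15,0],loss='soft_l1');p=s.x
if __name__=='__main__':
    print(p[:2],np.degrees(p[2]),'dz',p[3]);print(f(p).reshape(-1,2).round(1))
    A,B=[ray(n,uv,C[n]) for n,uv in(('top',T(288,196)),('side',S(291,93)))]
    M=np.array([A[1],-B[1]]).T;k=np.linalg.lstsq(M,B[0]-A[0],rcond=None)[0];print('flap tri',A[0]+k[0]*A[1],B[0]+k[1]*B[1])
    for n,P in dict(up=(-70,68.5,172),level=(-70,85,145),down=(-70,91.2,114),flap=(82,55,218),flapdn=(83,55,161)).items(): print(n,W(p,P).round(1),np.hypot(*W(p,P)[:2]).round())
E
python3 fit.py
```

```text
[604.31473652 -86.95397046] 8.242531792799364 dz 1.809254948393434
[[-0.5 -0. ]
 [-1.2  0.4]
 [ 0.9 -0.8]
 [ 0.6  0.5]
 [-0.9 -0.2]
 [ 0.3 -1.1]
 [ 0.2  0.3]
 [-0.  -0. ]
 [-0.3  0.2]
 [-0.4  0.5]
 [-0.2 -0. ]
 [-1.3 -0.7]
 [ 4.6  4.9]]
flap tri [678.55223469 -21.32693078 217.38369323] [681.00441827 -21.44946953 217.84968149]
up [525.2 -29.2 173.8] 526.0
level [522.9 -12.9 146.8] 523.0
down [522.   -6.7 115.8] 522.0
flap [677.6 -20.8 219.8] 678.0
flapdn [678.6 -20.6 162.8] 679.0
```

Emit:
play_rows --xyz '[[-33,-30,-4],[-33,-30,-4],[-33,-30,-4],[-33,-30,-4],[-33,-30,-4],[-33,-30,-4],[-33,-30,-4],[-33,-30,-4],[-33,-30,0],[-33,-30,0],[-33,-30,0],[-33,-30,0]]' --turn '[[0,0,0],[0,0,0],[0,0,0],[0,0,0],[0,0,0],[0,0,0],[0,0,0],[0,0,0],[0,0,0],[0,0,0],[0,0,0],[0,0,0]]' --gripper '[1,1,1,1,1,1,1,1,1,1,1,1]'

```text
clock: 2.1
ee_pos: [470.3, 78.3, 254.9]
ee_rot: [[-0.913, 0.409, 0.001], [0.409, 0.913, 0.0], [-0.001, 0.0, -1.0]]
ft_force: [0.3, 1.0, -0.0]
width: 2.7
finger_force: 0.0
```

Emit:
play_rows --xyz '[[-32,-26,0],[-32,-26,0],[-32,-26,0],[0,0,0],[0,0,0],[0,0,0],[0,0,0],[0,0,0]]' --turn '[[0,0,0],[0,0,0],[0,0,0],[0,0,-8],[0,0,-8],[0,0,-8],[0,0,-8],[0,0,0]]' --gripper '[1,1,1,1,1,1,1,1]'

```text
clock: 2.9
ee_pos: [525.5, -30.4, 254.6]
ee_rot: [[-0.991, -0.137, 0.0], [-0.137, 0.991, -0.0], [-0.0, -0.0, -1.0]]
ft_force: [-0.7, -0.3, 0.0]
width: 0.4
finger_force: 0.0
```

```bash
python3 - <<'E'
from h import *
o=r.get_obs();print(o['clock'],o['ee_pos'],o['ee_rot'].round(3) if hasattr(o['ee_rot'],'round') else o['ee_rot'],o['ft_force'],o['width'],o['joint_pos'])
snap('wrist','w1.png');c=cam('wrist')
import fit
print(proj('wrist',[fit.W(fit.p,P) for P in((-70,68.5,172),(-70,-91.2,114),(82,55,218))],c))
E
```

```text
2.9 [525.4786475  -30.39764536 254.63992003] [[-0.991 -0.137  0.   ]
 [-0.137  0.991 -0.   ]
 [-0.    -0.    -1.   ]] [-0.70380073 -0.28177185  0.03332891] 0.4092524814336959 [-1.54845248e+01  2.03591482e+01  9.39749756e+01 -6.17780494e-04
  6.56530474e+01 -1.13352885e+02]
[[318.83716622 244.90739202]
 [129.74106607 226.66898504]
 [301.31868738 477.32830278]]
```

View pics/w1.png

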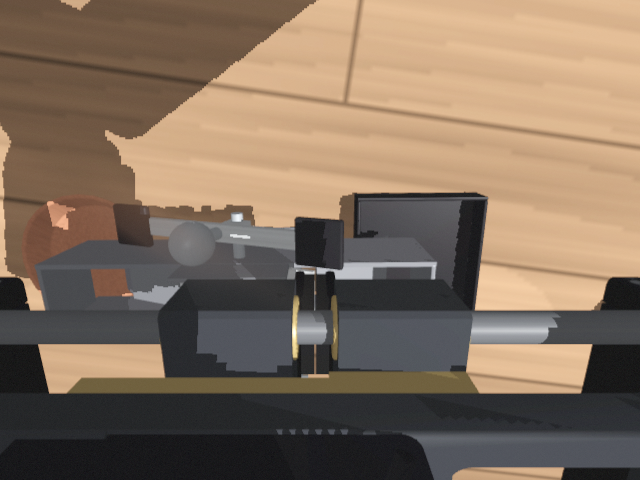

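The wrist view shows the raised pad at (320,243), 2 px from the prediction. I'll push it down.

Emit:
play_rows --xyz '[[0,4,30],[0,4,30],[0,1,10],[0,1,8],[0,1,8],[0,1,8],[0,1,8],[0,1,8],[0,1,8],[0,1,8],[0,0,0],[0,0,0]]' --turn '[[0,0,0],[0,0,0],[0,0,0],[0,0,0],[0,0,0],[0,0,0],[0,0,0],[0,0,0],[0,0,0],[0,0,0],[0,0,0],[0,0,0]]' --gripper '[1,1,1,1,1,1,1,1,1,1,1,1]'

```text
clock: 4.15
ee_pos: [523.2, -14.4, 128.3]
ee_rot: [[-0.991, -0.137, -0.0], [-0.137, 0.991, 0.0], [0.0, 0.0, -1.0]]
ft_force: [0.5, 0.0, -0.1]
width: 0.2
finger_force: 0.0
```

```bash
python3 - <<'E'
from h import *
a=snap('side','s2.png')[200:390,280:440]
w=snap('wrist','w2.png')
a=cv2.resize(a,(404,480));cv2.imwrite('pics/c2.png',cv2.cvtColor(np.hstack([a,w[:,120:516]]),cv2.COLOR_RGB2BGR))
E
```

```text
(no output)
```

View pics/c2.png

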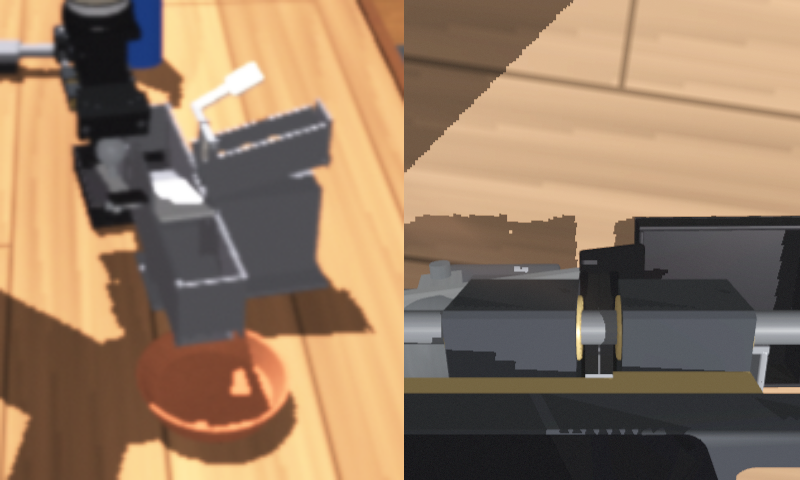

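The gate has rocked over: the plate slopes to +y and the force is zero. I'll retreat and move above the flap pad.

Emit:
play_rows --xyz '[[0,0,-35],[0,0,-35],[0,0,-35],[0,0,-35],[-38,-7,0],[-38,-7,0],[-38,-7,0],[-38,-7,0],[0,0,0],[0,0,0]]' --turn '[[0,0,0],[0,0,0],[0,0,0],[0,0,0],[0,0,0],[0,0,0],[0,0,0],[0,0,0],[0,0,0],[0,0,0]]' --gripper '[1,1,1,1,1,1,1,1,1,1]'

```text
clock: 5.25
ee_pos: [677.5, -21.3, 267.9]
ee_rot: [[-0.991, -0.137, -0.001], [-0.137, 0.991, 0.0], [0.001, 0.0, -1.0]]
ft_force: [-0.4, 0.7, 0.1]
width: 0.6
finger_force: 0.0
```

```bash
python3 - <<'E'
from h import *
a=snap('side','s3.png')[200:390,280:440]
w=snap('wrist','w3.png')
a=cv2.resize(a,(404,480));cv2.imwrite('pics/c3.png',cv2.cvtColor(np.hstack([a,w[:,120:516]]),cv2.COLOR_RGB2BGR))
import fit
print(proj('wrist',fit.W(fit.p,(82,55,218)))-[120-404,0])
E
```

```text
[[601.75082403 262.62941574]]
```

View pics/c3.png

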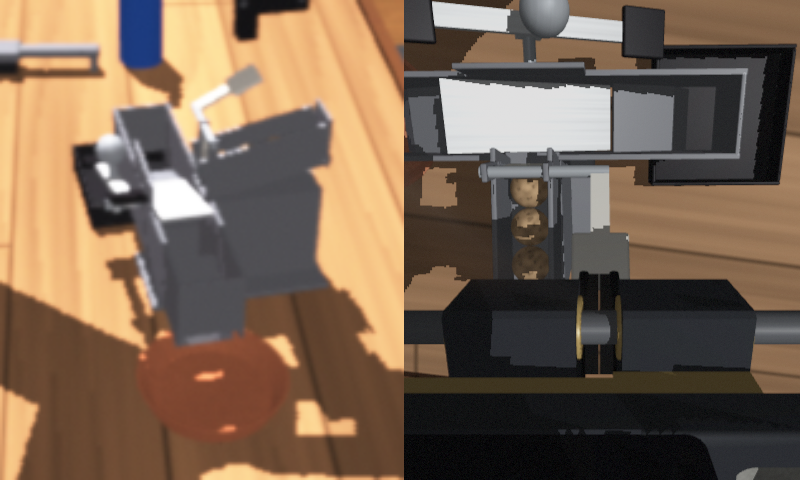

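Emit:
play_rows --xyz '[[0,0,30],[0,0,14],[-1,0,10],[-1,0,10],[0,0,10],[0,0,10],[0,0,10],[0,0,6],[0,0,5],[0,0,0],[0,0,0],[0,0,0]]' --turn '[[0,0,0],[0,0,0],[0,0,0],[0,0,0],[0,0,0],[0,0,0],[0,0,0],[0,0,0],[0,0,0],[0,0,0],[0,0,0],[0,0,0]]' --gripper '[1,1,1,1,1,1,1,1,1,1,1,1]'

```text
clock: 6.55
ee_pos: [680.4, -21.4, 165.9]
ee_rot: [[-0.991, -0.137, 0.003], [-0.137, 0.991, -0.001], [-0.002, -0.001, -1.0]]
ft_force: [-1.4, 1.2, 12.6]
width: 0.2
finger_force: 5.0
```

Emit:
play_rows --xyz '[[0,0,1],[0,0,0],[0,0,0],[0,0,0],[0,0,0],[0,0,0],[0,0,0],[0,0,0],[0,0,0],[0,0,0],[0,0,0],[0,0,0]]' --turn '[[0,0,0],[0,0,0],[0,0,0],[0,0,0],[0,0,0],[0,0,0],[0,0,0],[0,0,0],[0,0,0],[0,0,0],[0,0,0],[0,0,0]]' --gripper '[1,1,1,1,1,1,1,1,1,1,1,1]'

```text
clock: 7.75
ee_pos: [680.6, -21.4, 165.7]
ee_rot: [[-0.991, -0.137, 0.003], [-0.137, 0.991, -0.001], [-0.003, -0.002, -1.0]]
ft_force: [-2.8, 0.7, 15.3]
width: 0.4
finger_force: 6.0
```

```bash
python3 - <<'E'
from h import *
a=snap('top','t4.png')[110:270,230:420]
w=snap('wrist','w4.png')
a=cv2.resize(a,(404,340));a=np.vstack([a,np.zeros((140,404,3),np.uint8)])
cv2.imwrite('pics/c4.png',cv2.cvtColor(np.hstack([a,w[:,120:516]]),cv2.COLOR_RGB2BGR))
E
```

```text
(no output)
```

View pics/c4.png

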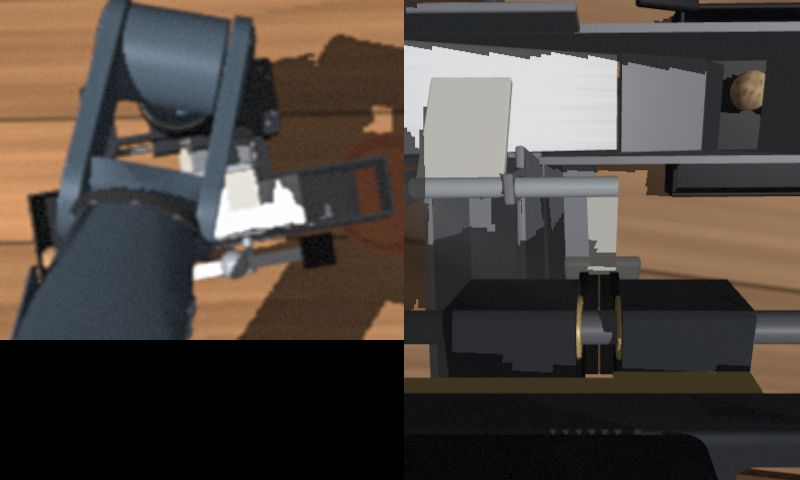

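Flap fully open, hopper looks empty, a ball shows in the tray at (750,90). I'll hold a little longer, then release and back off.

Emit:
play_rows --xyz '[[0,0,0],[0,0,0],[0,0,0],[0,0,0],[0,0,0],[0,0,0],[0,0,0],[0,0,0],[0,0,-10],[0,0,-15],[0,0,-20],[0,0,-25]]' --turn '[[0,0,0],[0,0,0],[0,0,0],[0,0,0],[0,0,0],[0,0,0],[0,0,0],[0,0,0],[0,0,0],[0,0,0],[0,0,0],[0,0,0]]' --gripper '[1,1,1,1,1,1,1,1,1,1,1,1]'

```text
clock: 9.05
ee_pos: [677.0, -21.0, 231.5]
ee_rot: [[-0.99, -0.137, -0.008], [-0.137, 0.991, 0.0], [0.007, 0.001, -1.0]]
ft_force: [-0.0, -1.1, -0.5]
width: 0.2
finger_force: 0.0
```

Emit:
play_rows --xyz '[[0,0,-45],[0,0,-45],[10,45,0],[10,45,0],[10,45,0],[10,45,0],[10,45,0],[10,45,0],[10,45,0],[10,45,0],[0,0,0],[0,0,0]]' --turn '[[0,0,0],[0,0,0],[0,0,0],[0,0,0],[0,0,0],[0,0,0],[0,0,0],[0,0,0],[0,0,0],[0,0,0],[0,0,0],[0,0,0]]' --gripper '[1,1,1,1,1,1,1,1,1,1,1,1]'

```text
clock: 10.25
ee_pos: [549.4, 324.9, 321.7]
ee_rot: [[-0.99, -0.14, -0.003], [-0.14, 0.99, -0.002], [0.003, -0.002, -1.0]]
ft_force: [-0.2, 0.3, -0.3]
width: 0.1
finger_force: 0.0
```

```bash
python3 - <<'E'
from h import *
a=snap('top','t5.png')[110:270,230:450]
cv2.imwrite('pics/c5.png',cv2.cvtColor(cv2.resize(a,None,fx=3.4,fy=3.4,interpolation=cv2.INTER_CUBIC),cv2.COLOR_RGB2BGR))
E
```

```text
(no output)
```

View pics/c5.png

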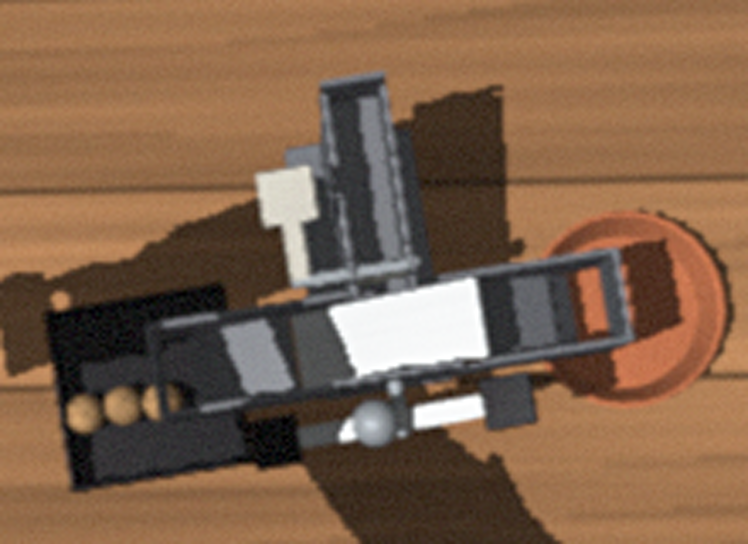

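All three balls sit in the tray (crop px (85,412), (122,405), (160,400)). The hopper is empty, the lever is back up, and the gate is tipped to +y. Handing in.

```bash
python3 -c "
from cell import r
print(r.sign_off())"
```

```text
the job is handed in; nothing more can be done
None
```

Job done and handed in at about 10 s: the gate is rocked over to the +y side, all three seed balls are in the tray under that chute, and the flap lever has sprung back.

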